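Pack out and wedge the tablet counter tight against its stop

ROBOT

A 6-joint arm with a two-finger parallel gripper is mounted at the origin on the work surface. World frame = base frame: x ahead of the robot, y to its left, z up, the work surface at z = 0. Lengths are in m, angles in rad, forces in N, time in s.
With the tool pointing down it reaches from about 0.3 to 0.75 m from the base axis. Payload 8.5 kg.
Tool frame: the origin (TCP) lies at the very end of the fingers, on their centre line; the grasp point (between the pads) lies 19 mm behind it (env.grip_point_offset is the distance from the TCP to the grasp point, in m); z points along the fingers, y is the line along which they close (so a half turn about z gives the same grasp; the last joint's range is limited). The gripper opens to 85 mm and grips with 20 to 120 N. Pads are 22 mm wide; open, the fingers measure 114 mm over their backs; the gripper's body (76 mm by 85 mm) begins 54 mm behind the grasp point. The pads swing forward as they close: fully open they stand 13 mm farther back than shut.
Start: joints at [-1.37, 0.381, 1.297, -0, 1.464, -0.215], TCP at [0.222, -0.503, 0.206] pointing down, gripper open.
Joint ranges: [-3.11, 3.11], [-0.89, 2.33], [0.22, 2.48], [-1.42, 4.56], [0.17, 2.85], [-2.88, 2.88]. Speed limits (rad/s): [2.39, 2.39, 3.14, 3.14, 3.14, 3.14].

INTERFACE

Orientations are given as a rotation vector (axis times angle).
In Python, from bench import env gives the robot as it stands. The module is installed in compiled form; this text tells all that it offers.
- The arm moves only by the tool move_arm, never from a script. Its argument "series" is one flat list of numbers, 6 for each row, row after row: the shift along the world's x, y, z as a fraction of full scale, then the turn, a rotation vector about the world's x, y, z as a fraction of full scale. In form: [dx, dy, dz, rx, ry, rz, dx, dy, dz, rx, ry, rz, ...]. A call has exactly 8 rows; each row is the pose to reach, as a shift and turn from the pose commanded when the call began; what a row does not reach only later rows make up. Full scale, the value 1, is 300 mm for a shift and 90 degrees for a turn. A row lasts 1/10 s, in which the tool goes at most 50 mm and 8.59 degrees, less where a joint would pass 70% of its speed; a pose out of reach is approached as far as the arm can. A call with a number of a shift or a turn outside -1 to 1 is refused whole. A call with a gripper value outside its range is refused whole. "jaw" is the finger opening in mm, from 0 to 85.4, set as the call begins (left out, the last holds). The fingers move at their own pace and stop on an object; "grip_force" is the grip in N (left out, the last holds). Time passes only in rows, so rows that repeat a pose let the fingers close, or fill a call up. It gives the time, the measured TCP pose, the force, the opening and the grip force at its end, in the units of the state.
- env.get_obs(): the state, without advancing time (a new reading comes with each control period).
- env.snapshot(name): name is "side" or "top" or "wrist"; returns a dict with "color" (400x640x3 uint8, red, green, blue), "z_map" (400x640 float32, m along the optical axis (not along the pixel's ray), 0 where there is no reading), "fx", "fy", "cx", "cy" (pixels), "k1" (the pictures are not rectified: a ray, as slopes to the right and down, at radius r is drawn at 1 + k1 r^2 times it, then the intrinsics apply), "R" (3x3) and "t" (3): a world point X has camera coordinates R X + t. Camera axes: x right, y down, z forward; pixel columns grow to the right and rows downward; lengths in m; the calibration is good to about 2 mm. A picture is of the moment at which its call begins.
- env.job_done(): hands the job in; it is judged then, once.
The state is a dict: "time": time; "qpos": joint angles; "joint_velocities": joint speeds; "joint_efforts": joint torques, N m; "position": TCP position; "ee_rot": TCP orientation; "contact_force": force on the tool from outside, world axes, zero at the start; "moment": the same for the moment, N m; "opening": opening from 0.0 (shut) to 1.0 (fully open); "grasp_force": force on a finger pad.
Only numpy, scipy, OpenCV 4.12 (cv2) and the standard library are available. Lean on these libraries where they do the work, as an engineer would, in place of code of your own. Each camera call takes 0.05 s, during which the arm holds its last target. There are 200 camera calls.

TASK

The tablet counter must not creep about on the worktop when it vibrates: stand blue packers upright on the worktop in the gap beside it, flat against the machine's side about half-way along, one behind another until the room left suits the orange wedge. Then push the wedge point-down between the last packer and the grey upstand, its sloping face towards the upstand, with no more than a firm hand's push, until it bites at least 25 mm down in the gap and the machine is pressed firmly back against its stop. Finish while holding it so: keep the wedge gripped and pushed home for a colleague to pin it; leave the spare packers in their block, and the bottles and the screwdriver alone.

Things in the scene. Friction and masses are not known exactly. Their poses are not given: they have to be found in the camera images.
- stop: Aluminium angle bolted to the worktop at the far (left) side of the tablet counter; fixed. Origin: on the worktop (z = 0) under the middle of the machine's right side when the machine is against the stop. x runs along that side and the gap, y from the gap into the machine (260 mm wide), z up; the gap lies at y below 0. Yaw up to 15 degrees either way.
- tablet_counter (a joint): How far the white tablet counter stands off its stop, in m: 0 = hard against the stop, up to 0.005, growing towards the gap (its -y). It slides on its rubber feet against about 4 N of friction; 5 kg.
- machine_side (a point): Middle of the top edge of the machine's flat upright right side, 270 mm long, 105 mm above the worktop; moves with the machine. Axes as stop. On the machine a 45 mm higher housing starts 135 mm in from this edge, with a clear chute and funnel (60 mm radius, top 315 mm above the worktop, axis 185 mm in, 55 mm along +x).
- upstand_edge (a point): Middle of the top inner edge (gap side) of the grey upstand, a fixed board 18 mm thick, 260 mm long, 90 mm high, parallel to the machine's side; axes as stop. The gap, from this face to the machine's side when that is against the stop, is 20 to 38 mm wide; its floor is the worktop. Two steel brackets at the back reach out 50 mm.
- rack: Fixed wooden block, 90 (x) x 170 (y) x 45 mm high, with four slots across it, 40 mm deep, that hold the three packers (slots at y = -54, -18, +18 mm) and the wedge (its middle at y = +49 mm). Origin: centre of its underside. Yaw up to 15 degrees either way.
- packer1_mid (a point): Centre of a blue plastic packer, a flat plate 50 mm wide (its x), 10 mm thick (its y), 150 mm tall (its z), 70 g; stands upright in a slot, its foot 5 mm above the worktop, its top 155 mm. The centre is 75 mm above the foot. Three alike; one or two are needed, depending on the gap.
- packer2_mid (a point): Centre of a blue plastic packer, a flat plate 50 mm wide (its x), 10 mm thick (its y), 150 mm tall (its z), 70 g; stands upright in a slot, its foot 5 mm above the worktop, its top 155 mm. The centre is 75 mm above the foot. Three alike; one or two are needed, depending on the gap.
- packer3_mid (a point): Centre of a blue plastic packer, a flat plate 50 mm wide (its x), 10 mm thick (its y), 150 mm tall (its z), 70 g; stands upright in a slot, its foot 5 mm above the worktop, its top 155 mm. The centre is 75 mm above the foot. Three alike; one or two are needed, depending on the gap.
- wedge_mid (a point): Point on the orange plastic wedge half-way up (75 mm), mid-width, mid-head. 150 mm long (z, point down), 60 mm wide (x), 110 g. Its +y face is flat, at y = +11.5 mm. The -y face slopes: 3 mm thick at the point, 2 mm more per 10 mm up, to 23 mm at 100 mm; above that a plain head 60 x 23 mm, to be gripped across the 60 mm. Stands in its slot point down, 5 mm above the worktop.
- wedge_tip (a point): Middle of the wedge's 3 mm thick point: 10 mm towards +y from wedge_mid and 75 mm below it, same axes. Home, it is 22 to 88 mm below the upstand's top edge, where the wedge is as thick as the room that the packers leave: one packer suits a gap under about 29 mm, two a wider one.
- amber_bottle_mid (a point): Middle of an amber glass bottle, 60 mm diameter, 135 mm high, standing; to be left alone.
- tablet_jar_mid (a point): Middle of a white tablet jar, 56 mm diameter, 85 mm high, standing; to be left alone.
- screwdriver_grip (a point): Handle of a red screwdriver, 180 mm long, lying on the worktop; to be left alone.
Not all that is in view belongs to the job. Leave any brown, pink or yellow look-alike of the part that bears packer3_mid alone.

How it is judged:
By the outcome, as a careful person would: the job done as asked, in the order asked, and still so for the second after the job is handed in, while the arm keeps its last pose, push and grip.
It also fails if it takes over 72 s, if anything falls off the work surface, if the arm or the gripper's body presses on something with over 40 N, if the wrist force passes 120 N, or if a joint passes its speed limit or range.

## Working session

There is one attempt and no reset: what is moved stays moved. The work goes in short steps, Python scripts to look and compute and a tool call to move; the robot and the scene stay as the last step left them, time stands still between calls to the robot, and variables do not carry over. Pictures are saved under pics/ and viewed, at most 13 in all, crops included, and the job is handed in when it is done.

Besides the shell and the picture viewer there is one more tool, called after ">>>" as name(argument=value, ...) on one line, values as JSON. move_arm: Moves the arm, as the interface text tells. Shift numbers are shares of 300 mm and turn numbers shares of 90 degrees, none past 1 either way. Its arguments: {"type":"object","properties":{"series":{"type":"array"},"jaw":{"type":"number"},"grip_force":{"type":"number"}},"required":["series"]}

```bash
mkdir -p pics; ls; cat > h.py <<'E'
import numpy as np, cv2
from bench import env
def snap(n):
    s=env.snapshot(n); return s
def cloud(s):
    K=np.array([[s['fx'],0,s['cx']],[0,s['fy'],s['cy']],[0,0,1]]);h,w=s['z_map'].shape
    u,v=np.meshgrid(np.arange(w),np.arange(h))
    p=np.stack([u,v],-1).reshape(-1,1,2).astype(float)
    d=cv2.undistortPoints(p,K,np.array([s['k1'],0,0,0,0.])).reshape(h,w,2)
    z=s['z_map'].astype(float)
    c=np.stack([d[...,0]*z,d[...,1]*z,z],-1)
    X=(c-s['t'])@s['R']; X[z==0]=np.nan
    return X
E
python3 - <<'E'
from h import *
o=env.get_obs();print({k:np.round(v,3) for k,v in o.items()})
for n in('top','side'):
    s=snap(n);np.savez(n+'.npz',**s)
    cv2.imwrite(f'pics/{n}0.png',s['color'][...,::-1]);print(n,s['fx'],s['k1'],(-s['R'].T@s['t']).round(3),s['R'].round(2).tolist())
E
```

```text
pics
{'time': np.float64(0.0), 'qpos': array([-1.37 ,  0.381,  1.298,  0.   ,  1.464, -0.215]), 'joint_velocities': array([-0.001, -0.001,  0.   , -0.   , -0.   ,  0.   ]), 'joint_efforts': array([ 1.0000e-03, -4.4846e+01, -2.3128e+01, -0.0000e+00,  5.0000e-03,
        0.0000e+00]), 'position': array([ 0.222, -0.503,  0.206]), 'ee_rot': array([-3.073, -0.648, -0.   ]), 'contact_force': array([ 1.448, -0.125, -0.443]), 'moment': array([ 0.046, -0.013, -0.018]), 'grasp_force': np.float64(0.0), 'opening': np.float64(1.002)}
top 499.38015493801083 -0.08236345877695896 [ 0.442 -0.132  1.116] [[0.0, -1.0, 0.01], [-0.99, -0.0, -0.11], [0.11, -0.01, -0.99]]
side 363.13114676825074 0.005785619017503926 [ 0.432 -0.728  0.459] [[0.98, -0.21, -0.01], [-0.12, -0.49, -0.86], [0.17, 0.84, -0.51]]
```

View pics/top0.png

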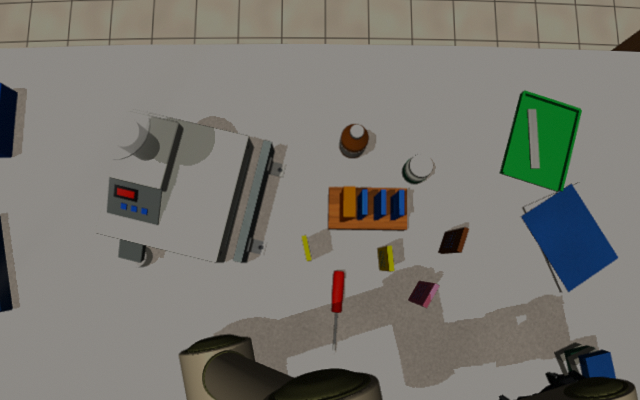

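View pics/side0.png

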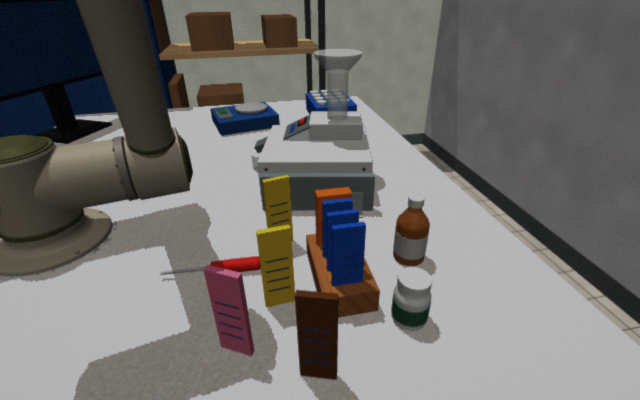

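The top view shows the machine on the left (right side edge near u≈235–250, upstand u≈240–270, v≈145–262). The rack is at u 328–408, v 188–230, holding the wedge (u≈349) and packers (u≈363, 380, 398). The side view agrees, with yellow, pink and brown decoys standing in front of the rack.

```bash
python3 - <<'E'
from h import *
s=dict(np.load('top.npz'));X=cloud(s);c=s['color'].astype(int)
hsv=cv2.cvtColor(s['color'],cv2.COLOR_RGB2HSV)
def rect(m,name):
    p=X[m];p=p[~np.isnan(p[:,0])]
    if len(p)<8: print(name,len(p));return
    r=cv2.minAreaRect((p[:,:2]*1000).astype(np.float32));print(name,len(p),np.round(r[0],1),np.round(r[1],1),round(r[2],1),'medz',np.median(p[:,2]).round(4))
roi=np.zeros(c.shape[:2],bool);roi[180:235,322:412]=1
z=X[...,2]
rect(roi&(z>.035)&(z<.055),'rack')
for a,b,n in((340,357,'wedge'),(357,371,'p3'),(372,389,'p2'),(390,408,'p1')):
    r=roi.copy();r[:,:a]=0;r[:,b:]=0;rect(r&(z>.145)&(z<.165),n)
m=np.zeros_like(roi);m[100:270,80:290]=1
rect(m&(z>.095)&(z<.115),'machinetop');rect(m&(z>.083)&(z<.0945),'upstand')
for y in (160,190,220,245):print(y,[(u,*(X[y,u]*1000).round(0)) for u in range(225,275,3)])
E
```

```text
rack 1859 [ 568.3 -257.4] [182.5 107.5] 89.5 medz 0.0454
wedge 372 [ 560.5 -202.6] [21.9 59.3] 89.6 medz 0.1554
p3 132 [ 559.9 -232.6] [ 9.3 48.7] 90.0 medz 0.1557
p2 154 [ 559.7 -268.9] [10.2 49.5] 89.8 medz 0.155
p1 148 [ 558.7 -304.6] [ 9.5 47. ] 89.3 medz 0.1549
machinetop 10628 [596.2 134.8] [307.  271.6] 76.3 medz 0.1053
upstand 1465 [524.4  65.8] [191.6 385. ] 38.3 medz 0.0899
160 [(225, np.float64(650.0), np.float64(47.0), np.float64(107.0)), (228, np.float64(651.0), np.float64(42.0), np.float64(104.0)), (231, np.float64(651.0), np.float64(36.0), np.float64(103.0)), (234, np.float64(651.0), np.float64(29.0), np.float64(105.0)), (237, np.float64(651.0), np.float64(23.0), np.float64(104.0)), (240, np.float64(651.0), np.float64(17.0), np.float64(103.0)), (243, np.float64(652.0), np.float64(11.0), np.float64(99.0)), (246, np.float64(659.0), np.float64(9.0), np.float64(67.0)), (249, np.float64(666.0), np.float64(8.0), np.float64(31.0)), (252, np.float64(672.0), np.float64(5.0), np.float64(1.0)), (255, np.float64(673.0), np.float64(-2.0), np.float64(-2.0)), (258, np.float64(672.0),
[... 2829 characters left out ...]
5.0), np.float64(91.0)), (243, np.float64(477.0), np.float64(9.0), np.float64(92.0)), (246, np.float64(477.0), np.float64(4.0), np.float64(81.0)), (249, np.float64(478.0), np.float64(3.0), np.float64(46.0)), (252, np.float64(480.0), np.float64(1.0), np.float64(6.0)), (255, np.float64(480.0), np.float64(-5.0), np.float64(1.0)), (258, np.float64(480.0), np.float64(-12.0), np.float64(4.0)), (261, np.float64(480.0), np.float64(-19.0), np.float64(5.0)), (264, np.float64(480.0), np.float64(-26.0), np.float64(5.0)), (267, np.float64(480.0), np.float64(-32.0), np.float64(2.0)), (270, np.float64(480.0), np.float64(-39.0), np.float64(2.0)), (273, np.float64(480.0), np.float64(-45.0), np.float64(0.0))]
```

>>> move_arm(series=[0.6,0.45,0.3,0,0,0.73,0.9,0.67,0.3,0,0,0.73,0.9,0.67,0.3,0,0,0.73,0.9,0.67,0.3,0,0,0.73,0.9,0.67,0.3,0,0,0.73,0.9,0.67,0.3,0,0,0.73,0.9,0.67,0.3,0,0,0.73,0.9,0.67,0.3,0,0,0.73])

```text
time: 0.9
position: [0.4958, -0.2986, 0.2972]
ee_rot: [2.216, 2.224, 0.002]
contact_force: [-1.5, -0.7, -0.0]
opening: 1.001
grasp_force: 0.0
```

```bash
python3 - <<'E'
from h import *
s=snap('wrist');np.savez('w1.npz',**s)
cv2.imwrite('pics/w1.png',s['color'][...,::-1])
o=env.get_obs();print(o['position'],o['ee_rot'],o['qpos'].round(2),'cam',-s['R'].T@s['t'],s['R'].round(2).tolist(),s['fx'])
E
```

```text
[ 0.49403384 -0.30014214  0.29636612] [2.21576885e+00 2.22664988e+00 3.17187848e-04] [-0.75  0.39  1.03  0.    1.72 -0.76] cam [ 0.49544126 -0.21378828  0.4645997 ] [[1.0, 0.0, 0.0], [0.0, -0.95, 0.32], [0.0, -0.32, -0.95]] 279.41558126731996
```

View pics/w1.png

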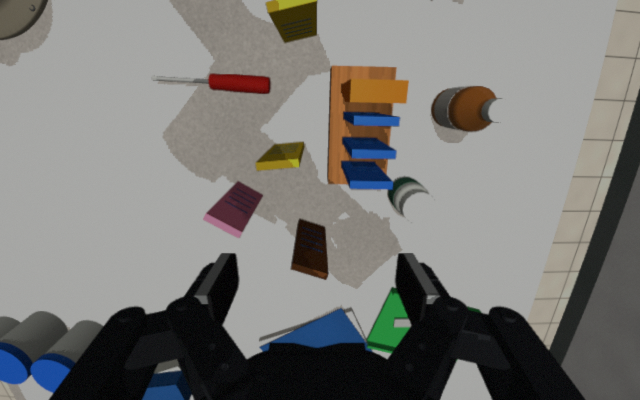

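The wrist picture shows the rack at u 330–395, v 67–185 with the wedge and three blue packers. The jar (410, 200) and the bottle (480, 108) are on its right, and the decoys are well to the left.

```bash
cat >> h.py <<'E'
def rect(X,m,name):
    p=X[m];p=p[~np.isnan(p[:,0])]
    if len(p)<8: print(name,len(p));return
    r=cv2.minAreaRect((p[:,:2]*1000).astype(np.float32));print(name,len(p),np.round(r[0],1),np.round(r[1],1),round(r[2],1),'medz',np.median(p[:,2]).round(4))
E
python3 - <<'E'
from h import *
s=dict(np.load('w1.npz'));X=cloud(s)
x,y,z=X[...,0],X[...,1],X[...,2]
roi=(x>.5)&(x<.615)&(y<-.14)&(y>-.36)
rect(X,roi&(z>.038)&(z<.052),'rack')
for yy,n in((-.2026,'wedge'),(-.2326,'p3'),(-.2689,'p2'),(-.3046,'p1')):
    rect(X,roi&(abs(y-yy)<.014+.004*(n=='wedge'))&(z>.148)&(z<.162),n)
rect(X,(abs(x-.66)<.08)&(y>-.4)&(y<-.1)&(z>.09)&(z<.15),'bottle')
rect(X,(abs(x-.66)<.08)&(y>-.42)&(y<-.1)&(z>.07)&(z<.095),'jar')
E
```

```text
rack 3830 [ 560.3 -249.5] [169.   90.8] 89.1 medz 0.0448
wedge 1323 [ 560.7 -201.7] [23.3 60.2] 88.6 medz 0.1546
p3 461 [ 560.1 -232. ] [49.8  9.5] 0.3 medz 0.1547
p2 415 [ 559.7 -267.8] [10.2 50.3] 87.3 medz 0.1546
p1 424 [ 559.1 -303. ] [50.1 10.5] 0.5 medz 0.1543
bottle 1578 [ 646.7 -236.5] [170.6  67.5] 22.6 medz 0.1073
jar 1764 [ 637.9 -269.4] [205.1 137.3] 65.6 medz 0.0845
```

>>> move_arm(series=[0.22,-0.003,-0.05,0,0,-0.013,0.22,-0.003,-0.2,0,0,-0.013,0.22,-0.003,-0.33,0,0,-0.013,0.22,-0.003,-0.45,0,0,-0.013,0.22,-0.003,-0.53,0,0,-0.013,0.22,-0.003,-0.59,0,0,-0.013,0.22,-0.003,-0.59,0,0,-0.013,0.22,-0.003,-0.59,0,0,-0.013], jaw=70)

```text
time: 1.75
position: [0.5579, -0.3035, 0.1197]
ee_rot: [-2.255, -2.187, 0.0]
contact_force: [0.5, -0.1, 0.2]
opening: 0.817
grasp_force: 0.0
```

```bash
python3 - <<'E'
from h import *
s=snap('wrist');X=cloud(s)
cv2.imwrite('pics/w2.png',s['color'][...,::-1])
o=env.get_obs();print(o['time'],o['position'],o['ee_rot'],o['opening'],o['contact_force'])
E
```

```text
1.8 [ 0.55827304 -0.30365956  0.12039111] [2.25353351e+00 2.18677317e+00 2.23420664e-04] 0.8182176111061144 [ 0.84721109 -0.16240013  0.00490465]
```

View pics/w2.png

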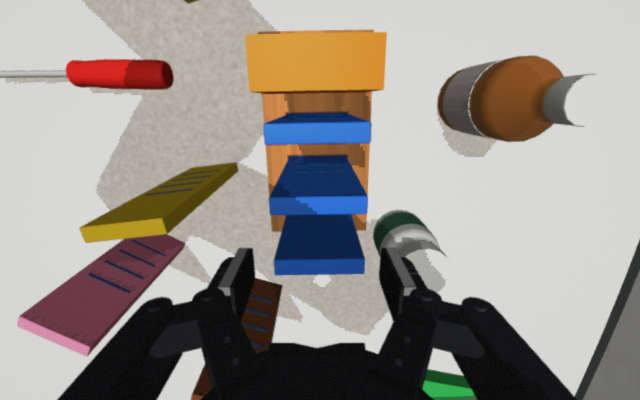

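The packer (u 275–363, top edge v≈265) lies centred between the fingers (u≈245 and 390), so I close here.

>>> move_arm(series=[0,0,0,0,0,0,0,0,0,0,0,0,0,0,0,0,0,0,0,0,0,0,0,0,0,0,0,0,0,0,0,0,0.08,0,0,0,0,0,0.2,0,0,0,0,0,0.2,0,0,0], jaw=30, grip_force=50)

```text
time: 2.6
position: [0.5597, -0.3041, 0.1846]
ee_rot: [2.247, 2.183, 0.002]
contact_force: [-0.5, 0.6, -0.4]
opening: 0.557
grasp_force: 52.1
```

>>> move_arm(series=[0,0,0.15,0,0,0,0,0,0.3,0,0,0,0,0.05,0.4,0,0,0,0.03,0.2,0.4,0,0,-0.03,0.03,0.35,0.4,0,0,-0.08,0.03,0.5,0.4,0,0,-0.14,0.03,0.65,0.4,0,0,-0.14,0.03,0.747,0.4,0,0,-0.14])

```text
time: 3.4
position: [0.5667, -0.076, 0.2994]
ee_rot: [-2.478, -1.931, -0.0]
contact_force: [0.1, -0.1, -0.9]
opening: 0.553
grasp_force: 52.1
```

```bash
python3 - <<'E'
from h import *
s=snap('wrist');s=snap('wrist');s=snap('wrist');np.savez('w3.npz',**s)
cv2.imwrite('pics/w3.png',s['color'][...,::-1])
o=env.get_obs();print(o['time'],o['position'],o['ee_rot'],o['opening'],o['contact_force'])
X=cloud(s);x,y,z=X[...,0],X[...,1],X[...,2]
th=np.radians(-13.7);ex=np.array([np.cos(th),np.sin(th)]);ey=np.array([-ex[1],ex[0]])
O=np.array([.59,.02])
a=(X[...,:2]-O)@ex;b=(X[...,:2]-O)@ey
for c0 in range(-120,121,20):
    r=abs(a*1000-c0)<4
    m=b[r&(z>.1)&(z<.11)&(b<.12)&(b>-.02)];u=b[r&(z>.084)&(z<.096)&(b<0.01)&(b>-.08)]
    if len(m)>5 and len(u)>5:print(c0,'mach min',(np.nanpercentile(m,[0,2,5])*1000).round(1),'upst',(np.nanpercentile(u,[0,5,95,98,100])*1000).round(1))
m=(z>.1)&(z<.11)&(b<.12)&(b>-.02);print('mach a range',np.nanpercentile(a[m],[0.5,99.5]))
m=(z>.084)&(z<.096)&(b<0.0)&(b>-.06);print('upst a range',np.nanpercentile(a[m],[0.5,99.5]))
E
```

```text
3.55 [ 0.56698335 -0.07735868  0.29940326] [ 2.47711305e+00  1.93199797e+00 -1.84135718e-05] 0.5562815713436063 [-0.32069946  0.35151291 -0.05125213]
-120 mach min [ 8.5 10.3 13.1] upst [-39.  -38.9 -21.2 -21.2 -21.1]
-100 mach min [ 8.2  9.4 12.8] upst [-39.1 -37.9   7.6   7.6   7.7]
-80 mach min [ 9.1 10.2 13.5] upst [-38.2 -38.1   8.8   8.8   8.8]
-60 mach min [ 8.9 10.  13.4] upst [-38.4 -38.3 -21.9   8.7   8.8]
-40 mach min [ 8.8 10.9 13.2] upst [-38.7 -38.5 -20.9 -20.9 -20.9]
-20 mach min [ 9.6 11.1 14.3] upst [-38.7 -38.5 -21.    9.    9. ]
0 mach min [ 9.5 10.7 13.9] upst [-37.5 -37.4   9.1   9.1   9.1]
20 mach min [ 9.4 11.3 13.9] upst [-37.6 -37.5   9.2   9.3   9.3]
40 mach min [ 9.4 10.5 13.8] upst [-37.7 -37.6 -21.3 -21.3   9.3]
60 mach min [10.4 12.  15. ] upst [-37.8 -37.7 -20.1 -20.1 -20.1]
80 mach min [ 9.3 11.5 13.9] upst [-37.8 -37.8 -20.1   9.9   9.9]
100 mach min [ 9.4 10.9 13.9] upst [-36.5 -36.4   8.9   9.1   9.1]
mach a range [-0.15287932  0.11251927]
upst a range [-0.14169747  0.11459448]
```

View pics/w3.png

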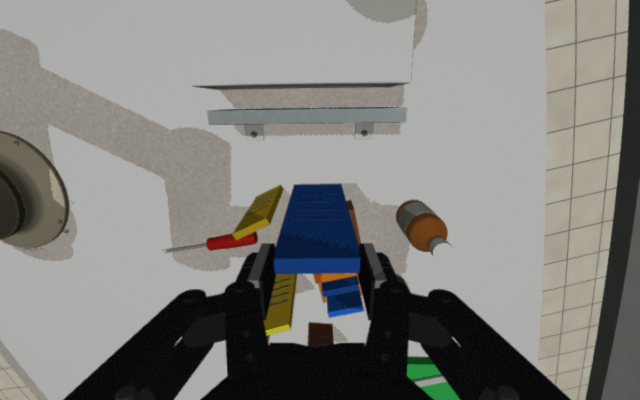

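The gap runs across the view between the machine edge (v≈84) and the upstand (v≈108–123). The held packer hangs straight at u 280–358, v 185–270. The gap is now about 30 mm or more, so two packers are needed. I measure how the packer sits in the grip.

```bash
cat >> h.py <<'E'
YAW=np.radians(-13.4);EX=np.array([np.cos(YAW),np.sin(YAW)]);EY=np.array([-EX[1],EX[0]]);O=np.array([.59,.02])
def ab(p): return np.stack([(p[...,:2]-O)@EX,(p[...,:2]-O)@EY],-1)*1000
def w(a,b): return O+(a*EX+b*EY)/1000
def held(s,o,orange=False):
    X=cloud(s);z=X[...,2];h=cv2.cvtColor(s['color'],cv2.COLOR_RGB2HSV)
    m=((h[...,0]>105)&(h[...,0]<125)&(h[...,1]>150)) if not orange else ((h[...,0]>5)&(h[...,0]<20)&(h[...,1]>150))
    zt=o['position'][2];P=ab(X);T=ab(o['position'])
    d=P-T
    m&=(abs(d[...,0])<45)&(abs(d[...,1])<25)
    m&=z>zt-.16
    f=m&(z<zt+.005)
    A=np.c_[d[...,0][f],(z[f]-zt)*1000,np.ones(f.sum())]
    k=np.linalg.lstsq(A,d[...,1][f],rcond=None)[0]
    print('face b = %.3f*a + %.3f*z + %.2f'%tuple(k),'n',f.sum(),'zrange',(z[f].min()-zt)*1000,'a range',np.percentile(d[...,0][f],[1,50,99]).round(1))
    t=m&(z>zt+.03)&(z<zt+.045);print('top b range',np.percentile(d[...,1][t],[2,98]).round(1),'z',np.median(z[t])-zt,'yaw TCP',np.degrees(2*np.arctan2(*( (-1 if o['ee_rot'][0]<0 else 1)*o['ee_rot'][:2]))-0*1), 'TCP ab',T)
E
python3 - <<'E'
from h import *
s=dict(np.load('w3.npz'));held(s,env.get_obs())
for a,b in((-19,2.5),(-19,0)):print(a,b,w(a,b))
E
```

```text
face b = 0.004*a + 0.001*z + 6.22 n 2976 zrange -110.39068845875738 a range [-23.6  -0.3  23.2]
top b range [-3.   6.6] z 0.0337441458121599 yaw TCP 104.09585857759706 TCP ab [   0.17262885 -100.04223447]
-19 2.5 [0.57209663 0.02683515]
-19 0 [0.57151726 0.02440321]
```

>>> move_arm(series=[0.016,0.15,0,0,0,0.005,0.016,0.27,0,0,0,0.005,0.016,0.342,0,0,0,0.005,0.016,0.342,0,0,0,0.005,0.016,0.342,-0.12,0,0,0.005,0.016,0.342,-0.2,0,0,0.005,0.016,0.342,-0.2,0,0,0.005,0.016,0.342,-0.2,0,0,0.005])

```text
time: 4.35
position: [0.5724, 0.0224, 0.24]
ee_rot: [2.473, 1.936, 0.0]
contact_force: [0.1, 0.9, -0.4]
opening: 0.556
grasp_force: 52.1
```

```bash
python3 - <<'E'
from h import *
s=snap('wrist');s=snap('wrist');np.savez('w4.npz',**s);o=env.get_obs()
cv2.imwrite('pics/w4.png',s['color'][...,::-1])
print(o['time'],o['position'],o['contact_force'])
held(s,o)
X=cloud(s);P=ab(X);z=X[...,2];a,b=P[...,0],P[...,1]
for c0 in range(-120,101,20):
    r=abs(a-c0)<4
    m=b[r&(z>.1)&(z<.11)&(b<120)&(b>0)];u=b[r&(z>.084)&(z<.096)&(b<-10)&(b>-80)]
    if len(m)>5: print(c0,'mach',np.nanpercentile(m,[0,2]).round(1),len(u)and np.nanpercentile(u,[95,100]).round(1))
E
```

```text
4.45 [0.57271424 0.02281878 0.24092443] [-0.32017971  1.05860992 -0.72880952]
face b = 0.006*a + -0.004*z + 4.25 n 3073 zrange -114.45687576114746 a range [-23.1   0.4  23.9]
top b range [-5.4  4.6] z 0.03324416945376821 yaw TCP 103.84598274119027 TCP ab [-17.46841157  -1.26390121]
-120 mach [ 9.3 11.8] [-20.  -19.6]
-100 mach [10.1 12.8] [-20.2 -19.8]
-80 mach [ 9.8 12.4] [-20.2 -19.7]
-60 mach [ 9.6 12.3] [-20.4 -19.7]
-40 mach [ 9.  12.1] 0
-20 mach [10.6 13.2] 0
0 mach [10.4 13.1] 0
20 mach [10.3 12.8] [-20.  -19.5]
40 mach [ 9.9 12.7] [-20.  -19.4]
60 mach [ 9.5 12.3] [-19.9 -19.6]
80 mach [ 9.8 12.6] [-19.9 -19.5]
100 mach [ 9.7 12.2] [-19.7 -19.5]
```

>>> move_arm(series=[0.003,0.013,-0.1,0,0,0,0.003,0.013,-0.2,0,0,0,0.003,0.013,-0.3,0,0,0,0.003,0.013,-0.36,0,0,0,0.003,0.013,-0.4,0,0,0,0.003,0.013,-0.41,0,0,0,0.003,0.013,-0.41,0,0,0,0.003,0.013,-0.41,0,0,0])

```text
time: 5.25
position: [0.5736, 0.0274, 0.1176]
ee_rot: [2.471, 1.937, 0.003]
contact_force: [0.2, -0.3, -1.0]
opening: 0.553
grasp_force: 52.1
```

```bash
python3 - <<'E'
from h import *
s=snap('wrist');s=snap('wrist');np.savez('w5.npz',**s);o=env.get_obs()
cv2.imwrite('pics/w5.png',s['color'][...,::-1])
print(o['time'],o['position'],o['contact_force'])
held(s,o)
X=cloud(s);P=ab(X);z=X[...,2];a,b=P[...,0],P[...,1]
for c0 in range(-120,101,20):
    r=abs(a-c0)<4
    m=b[r&(z>.1)&(z<.11)&(b<120)&(b>0)];u=b[r&(z>.084)&(z<.096)&(b<-10)&(b>-80)]
    if len(m)>5: print(c0,'mach',np.nanpercentile(m,[0,2]).round(1),len(u)and np.nanpercentile(u,[95,100]).round(1))
E
```

```text
5.35 [0.57335111 0.02749761 0.11732311] [ 0.47318673 -0.09949448 -0.26945194]
face b = 0.008*a + -0.002*z + 4.49 n 909 zrange -15.883828758405578 a range [-23.9  -0.3  24.2]
top b range [-5.   4.9] z 0.03362851513908996 yaw TCP 103.7972220819361 TCP ab [-17.93319161   3.43515438]
-120 mach [ 9.  12.6] [-20.7 -20.1]
-100 mach [ 9.3 12.9] [-20.5 -19.9]
-80 mach [10.  12.9] [-20.4 -19.8]
-60 mach [ 9.6 12.9] [-20.2 -20.2]
-40 mach [7.2 8.1] 0
-20 mach [7.2 8.1] 0
0 mach [7.5 8.2] 0
20 mach [10.  13.2] 0
40 mach [ 9.4 13.2] [-20.1 -19.8]
60 mach [10.1 13.4] [-20.2 -19.8]
80 mach [ 9.8 13. ] [-20.3 -19.8]
100 mach [ 9.7 13. ] [-20.4 -20. ]
```

View pics/w5.png

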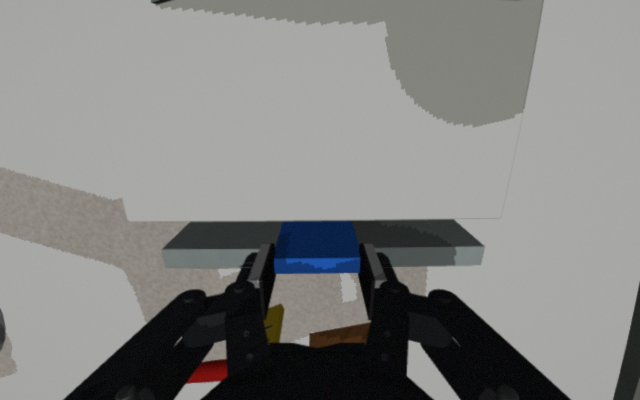

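The packer (u 277–358) is in the gap, centred on the machine edge (u 127–503, v≈220), with the upstand behind it at v≈250.

>>> move_arm(series=[0,0,-0.004,0,0,0,0,0,-0.007,0,0,0,0.001,0.004,-0.007,0,0,0,0.002,0.008,-0.007,0,0,0,0.003,0.011,-0.007,0,0,0,0.003,0.011,-0.007,0,0,0,0.003,0.011,-0.007,0,0,0,0.003,0.011,-0.007,0,0,0])

```text
time: 6.15
position: [0.5743, 0.0301, 0.116]
ee_rot: [2.47, 1.936, 0.001]
contact_force: [-2.6, -3.9, 10.3]
opening: 0.557
grasp_force: 53.2
```

>>> move_arm(series=[0,0,0.004,0,0,0,0,0,0.004,0,0,0,0,0,0.004,0,0,0,0,0,0.004,0,0,0,0,0,0.004,0,0,0,0,0,0.1,0,0,0,0,0,0.25,0,0,0,0,0,0.35,0,0,0], jaw=66)

```text
time: 6.95
position: [0.5741, 0.0309, 0.2219]
ee_rot: [2.471, 1.938, 0.003]
contact_force: [-0.5, -0.6, 0.3]
opening: 0.773
grasp_force: 0.0
```

```bash
python3 - <<'E'
from h import *
s=snap('wrist');s=snap('wrist');np.savez('w6.npz',**s);o=env.get_obs()
cv2.imwrite('pics/w6.png',s['color'][...,::-1])
print(o['time'],o['position'],o['contact_force'],o['opening'])
X=cloud(s);P=ab(X);z=X[...,2];a,b=P[...,0],P[...,1]
h=cv2.cvtColor(s['color'],cv2.COLOR_RGB2HSV);bl=(h[...,0]>105)&(h[...,0]<125)&(h[...,1]>150)
t=bl&(z>.14)&(abs(b)<40)&(abs(a)<60);print('top',t.sum(),np.percentile(a[t],[1,99]),np.percentile(b[t],[2,98]),np.median(z[t]))
f=bl&(z>.01)&(z<.14)&(abs(b)<40)&(abs(a)<60)
for z0 in (.04,.08,.12,.135):
  r=f&(abs(z-z0)<.008);print(z0,r.sum(),np.median(b[r]) if r.any() else '')
for c0 in range(-120,101,20):
    r=abs(a-c0)<4
    m=b[r&(z>.1)&(z<.108)&(b<120)&(b>0)];u=b[r&(z>.084)&(z<.096)&(b<-10)&(b>-80)]
    if len(m)>5: print(c0,'mach',np.nanpercentile(m,[0,2]).round(1),len(u)and np.nanpercentile(u,[95,100]).round(1))
E
```

```text
7.05 [0.57534736 0.03073638 0.22362891] [-0.32243106 -0.26957966 -0.65079729] 0.7742574860953216
top 934 [-49.87072751  45.27165771] [-1.73994446 26.9748043 ] 0.14973652096463486
0.04 0 
0.08 0 
0.12 228 7.730797994718097
0.135 208 7.6886549559674044
-120 mach [10.  13.2] [-20.4 -19.3]
-100 mach [11.5 14.1] [-20.3 -19.7]
-80 mach [11.1 13.8] [-20.3 -19.6]
-60 mach [10.8 13.4] [-20.  -19.7]
-40 mach [ 7.3 10.8] [-25.7 -25.3]
-20 mach [ 7.4 11.7] [-25.9 -25.5]
0 mach [ 7.6 11.7] [-26.2 -25.9]
20 mach [11.2 13.6] [-20.  -19.1]
40 mach [11.  13.7] [-19.8 -19.4]
60 mach [10.4 13.6] [-19.8 -19.3]
80 mach [11.7 14.6] [-19.8 -19.4]
100 mach [10.7 14.1] [-19.9 -19.5]
```

>>> move_arm(series=[0,-0.1,0.05,0,0,0.02,-0.02,-0.25,0.05,0,0,0.06,-0.05,-0.4,0.05,0,0,0.143,-0.05,-0.55,0.05,0,0,0.143,-0.05,-0.7,0.05,0,0,0.143,-0.05,-0.85,0.05,0,0,0.143,-0.05,-1,0.05,0,0,0.143,-0.05,-1,0.05,0,0,0.143])

```text
time: 7.85
position: [0.5578, -0.274, 0.2319]
ee_rot: [-2.244, -2.196, 0.002]
contact_force: [-0.5, 0.6, -0.5]
opening: 0.771
grasp_force: 0.0
```

```bash
python3 - <<'E'
from h import *
s=snap('wrist');s=snap('wrist');o=env.get_obs()
print(o['time'],o['position'],o['ee_rot'],o['contact_force'],o['opening'])
X=cloud(s);x,y,z=X[...,0],X[...,1],X[...,2]
roi=(x>.5)&(x<.615)&(y<-.14)&(y>-.36)
for yy,n in((-.2026,'wedge'),(-.2326,'p3'),(-.268,'p2')):
    rect(X,roi&(abs(y-yy)<.014+.004*(n=='wedge'))&(z>.148)&(z<.162),n)
E
```

```text
7.95 [ 0.55832924 -0.26960862  0.23282268] [-2.23938859e+00 -2.20004348e+00  1.47701884e-04] [ 0.60027531 -0.1429368  -0.08838828] 0.7746794604174062
wedge 1975 [ 560.6 -202. ] [22.6 60.3] 88.9 medz 0.1548
p3 675 [ 560.1 -231.3] [ 9.8 49.7] 88.6 medz 0.1545
p2 643 [ 559.9 -267.5] [10.5 49.5] 89.7 medz 0.1544
```

>>> move_arm(series=[0.005,-0.01,0,0,0,0,0.005,-0.01,-0.12,0,0,0,0.005,-0.01,-0.24,0,0,0,0.005,-0.01,-0.33,0,0,0,0.005,-0.01,-0.377,0,0,0,0.005,-0.01,-0.377,0,0,0,0.005,-0.01,-0.377,0,0,0,0.005,-0.01,-0.377,0,0,0])

```text
time: 8.75
position: [0.5609, -0.272, 0.1225]
ee_rot: [2.237, 2.203, 0.001]
contact_force: [0.1, 0.1, 0.2]
opening: 0.77
grasp_force: 0.0
```

>>> move_arm(series=[0,0,0,0,0,0,0,0,0,0,0,0,0,0,0,0,0,0,0,0,0,0,0,0,0,0,0,0,0,0,0,0,0.08,0,0,0,0,0,0.2,0,0,0,0,0,0.35,0,0,0], jaw=30, grip_force=50)

```text
time: 9.55
position: [0.5597, -0.2717, 0.2265]
ee_rot: [-2.237, -2.201, 0.001]
contact_force: [0.2, -0.9, -0.8]
opening: 0.549
grasp_force: 51.9
```

>>> move_arm(series=[0,0,0.12,0,0,0,0,0.05,0.25,0,0,0,0.01,0.2,0.25,0,0,-0.05,0.02,0.36,0.25,0,0,-0.1,0.031,0.52,0.25,0,0,-0.139,0.031,0.68,0.25,0,0,-0.139,0.031,0.84,0.25,0,0,-0.139,0.031,0.943,0.25,0,0,-0.139])

```text
time: 10.35
position: [0.569, 0.0138, 0.3019]
ee_rot: [2.464, 1.948, 0.002]
contact_force: [1.6, -0.5, 0.3]
opening: 0.551
grasp_force: 51.9
```

```bash
cat > m.py <<'E'
from h import *
import sys
def go(name,orange=False,held_=True):
    s=snap('wrist');s=snap('wrist');np.savez(name+'.npz',**s);o=env.get_obs()
    cv2.imwrite(f'pics/{name}.png',s['color'][...,::-1])
    print(o['time'],o['position'],o['contact_force'],o['opening'])
    if held_: held(s,o,orange)
    X=cloud(s);P=ab(X);z=X[...,2];a,b=P[...,0],P[...,1]
    M=[];U=[]
    for c0 in (-100,-80,-60,20,40,60,80):
        r=abs(a-c0)<4
        m=b[r&(z>.1)&(z<.108)&(b<120)&(b>0)];u=b[r&(z>.084)&(z<.096)&(b<-10)&(b>-80)]
        if len(m):M.append(round(np.nanmin(m),1))
        if len(u):U.append(round(np.nanmax(u),1))
    print('mach',M,'upst',U)
    h=cv2.cvtColor(s['color'],cv2.COLOR_RGB2HSV);bl=(h[...,0]>105)&(h[...,0]<125)&(h[...,1]>150)
    t=bl&(abs(z-.15)<.006)&(abs(b)<25)&(a>-50)&(a<12)
    if t.sum()>20: print('standing tops n',t.sum(),'a',np.percentile(a[t],[1,99]).round(1),'b',np.percentile(b[t],[2,98]).round(1),'z',np.median(z[t]).round(4))
E
python3 -c "from m import *;go('w7')"
```

```text
10.45 [0.56913655 0.01444099 0.30192641] [-0.45884809 -0.69774719 -0.57131903] 0.5501217312055441
face b = 0.002*a + -0.022*z + 13.40 n 3649 zrange -159.55921763651284 a range [-25.   -1.4  22.7]
top b range [ 2.  11.9] z 0.031980940356702015 yaw TCP 103.16022021888551 TCP ab [-19.00717144 -10.2427364 ]
mach [np.float64(10.2), np.float64(11.5), np.float64(11.4), np.float64(11.9), np.float64(11.7), np.float64(10.8), np.float64(11.0)] upst [np.float64(-19.8), np.float64(-19.6), np.float64(-19.5), np.float64(-19.4), np.float64(-19.5), np.float64(-19.2), np.float64(-19.2)]
standing tops n 402 a [-41.8   7.3] b [-0.3  9.6] z 0.1495
```

>>> move_arm(series=[0.003,-0.021,0,0,0,0,0.003,-0.021,-0.03,0,0,0,0.003,-0.021,-0.06,0,0,0,0.003,-0.021,-0.06,0,0,0,0.003,-0.021,-0.06,0,0,0,0.003,-0.021,-0.06,0,0,0,0.003,-0.021,-0.06,0,0,0,0.003,-0.021,-0.06,0,0,0])

```text
time: 11.25
position: [0.5705, 0.0045, 0.2833]
ee_rot: [2.466, 1.946, 0.0]
contact_force: [0.3, 0.4, -0.8]
opening: 0.55
grasp_force: 51.9
```

```bash
sed -i 's/m&=z>zt-.16/m\&=z>np.maximum(zt-.16,.158)/' h.py; python3 -c "from m import *;go('w8')"
```

```text
11.35 [0.57048966 0.00455306 0.28325802] [-0.34589653 -0.42655256 -1.29699759] 0.5532374031396162
face b = 0.001*a + -0.004*z + 9.15 n 2898 zrange -112.20769115870735 a range [-24.   -0.5  22.9]
top b range [-0.4  9.4] z 0.03190485379513225 yaw TCP 103.42840414094003 TCP ab [-15.3993913  -19.54788869]
mach [np.float64(10.6), np.float64(10.5), np.float64(11.6), np.float64(11.5), np.float64(10.2), np.float64(10.4), np.float64(10.4)] upst [np.float64(-19.8), np.float64(-19.6), np.float64(-19.6), np.float64(-19.8), np.float64(-19.6), np.float64(-19.6), np.float64(-19.2)]
standing tops n 448 a [-41.2   6.9] b [-0.   9.4] z 0.1495
```

View pics/w8.png

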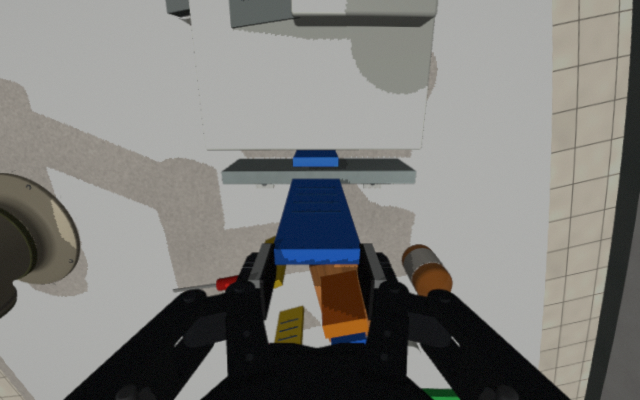

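The first packer stands against the machine edge (top at u≈293–338, v≈160). The held one (u 275–358) is a little too near the upstand, so I shift it 5.5 mm toward the machine and lower it.

>>> move_arm(series=[0.001,0.0187,0,0,0,0,0.001,0.0187,0,0,0,0,0.001,0.0187,-0.02,0,0,0,0.001,0.0187,-0.12,0,0,0,0.001,0.0187,-0.22,0,0,0,0.001,0.0187,-0.28,0,0,0,0.001,0.0187,-0.3,0,0,0,0.001,0.0187,-0.3,0,0,0])

```text
time: 12.15
position: [0.5706, 0.0101, 0.1926]
ee_rot: [-2.465, -1.946, 0.001]
contact_force: [0.9, -0.1, -0.4]
opening: 0.55
grasp_force: 51.9
```

```bash
python3 -c "from m import *;go('w9')"
```

```text
12.25 [0.57125455 0.00999538 0.19412791] [-0.47864655 -0.42436395 -0.91691518] 0.551571844888853
face b = 0.001*a + -0.004*z + 9.16 n 1554 zrange -36.089229605783174 a range [-24.   -0.7  23. ]
top b range [-0.4  9.3] z 0.031371369459028214 yaw TCP 103.43454661986922 TCP ab [-15.9165672  -14.07647318]
mach [np.float64(10.3), np.float64(11.2), np.float64(11.2), np.float64(11.0), np.float64(11.0), np.float64(10.2), np.float64(10.3)] upst [np.float64(-20.0), np.float64(-19.8), np.float64(-19.9), np.float64(-19.6), np.float64(-19.6), np.float64(-19.7), np.float64(-19.5)]
standing tops n 1091 a [-40.9   7.3] b [-5.   6.3] z 0.1496
```

>>> move_arm(series=[0,0,-0.1,0,0,0,0,0,-0.18,0,0,0,0,0,-0.23,0,0,0,0,0,-0.245,0,0,0,0,0,-0.25,0,0,0,0,0,-0.252,0,0,0,0,0,-0.252,0,0,0,0,0,-0.252,0,0,0])

```text
time: 13.05
position: [0.5711, 0.0101, 0.1183]
ee_rot: [2.465, 1.946, 0.001]
contact_force: [0.3, 0.3, -1.1]
opening: 0.551
grasp_force: 51.9
```

>>> move_arm(series=[0,0,-0.004,0,0,0,0,0,-0.006,0,0,0,0.001,0.006,-0.006,0,0,0,0.003,0.012,-0.006,0,0,0,0.004,0.016,-0.006,0,0,0,0.004,0.016,-0.006,0,0,0,0.004,0.016,-0.006,0,0,0,0.004,0.016,-0.006,0,0,0])

```text
time: 13.85
position: [0.5724, 0.014, 0.1177]
ee_rot: [2.464, 1.945, 0.001]
contact_force: [-3.9, -3.9, 12.2]
opening: 0.553
grasp_force: 55.4
```

```bash
python3 -c "from m import *;go('w10')"
```

```text
13.95 [0.57236527 0.01397839 0.11766464] [-4.03097977 -3.44167067 12.14484801] 0.5468852901166958Traceback (most recent call last):
  File "<string>", line 1, in <module>
    from m import *;go('w10')
                    ~~^^^^^^^
  File "m.py", line 7, in go
    if held_: held(s,o,orange)
              ~~~~^^^^^^^^^^^^
  File "h.py", line 31, in held
    print('face b = %.3f*a + %.3f*z + %.2f'%tuple(k),'n',f.sum(),'zrange',(z[f].min()-zt)*1000,'a range',np.percentile(d[...,0][f],[1,50,99]).round(1))
                                                                           ~~~~~~~~^^
    return umr_minimum(a, axis, None, out, keepdims, initial, where)
ValueError: zero-size array to reduction operation minimum which has no identity
```

```bash
python3 -c "from m import *;go('w10',held_=False)"
```

```text
14.05 [0.57237008 0.01401668 0.11768556] [-2.88283498 -2.81120748 11.83916672] 0.5479306575155161
mach [np.float64(10.3), np.float64(9.9), np.float64(9.3), np.float64(10.9), np.float64(10.7), np.float64(10.8), np.float64(10.6)] upst [np.float64(-19.7), np.float64(-19.9), np.float64(-19.5), np.float64(-19.6), np.float64(-19.7), np.float64(-19.7), np.float64(-19.7)]
standing tops n 3571 a [-40.5   7.6] b [-9.6 11.9] z 0.1495
```

>>> move_arm(series=[0,0,0.004,0,0,0,0,0,0.004,0,0,0,0,0,0.004,0,0,0,0,0,0.004,0,0,0,0,0,0.004,0,0,0,0,0,0.1,0,0,0,0,0,0.25,0,0,0,0,0,0.38,0,0,0], jaw=66)

```text
time: 14.85
position: [0.5718, 0.015, 0.2314]
ee_rot: [-2.466, -1.946, -0.0]
contact_force: [1.5, -0.4, 0.1]
opening: 0.777
grasp_force: 0.0
```

```bash
python3 -c "from m import *;go('w11',held_=False);print(env.get_obs()['ee_rot'])"
```

```text
14.95 [0.57384846 0.01466304 0.23519715] [-0.13822724 -0.38706053 -0.78735203] 0.7705275704001848
mach [np.float64(9.9), np.float64(10.6), np.float64(10.4), np.float64(11.4), np.float64(11.6), np.float64(11.4), np.float64(10.3)] upst [np.float64(-19.9), np.float64(-19.8), np.float64(-19.8), np.float64(-19.7), np.float64(-19.7), np.float64(-19.4), np.float64(-19.3)]
standing tops n 1077 a [-41.    7.3] b [-16.1   3.4] z 0.1495
[2.45981413 1.94172262 0.01073205]
```

View pics/w11.png

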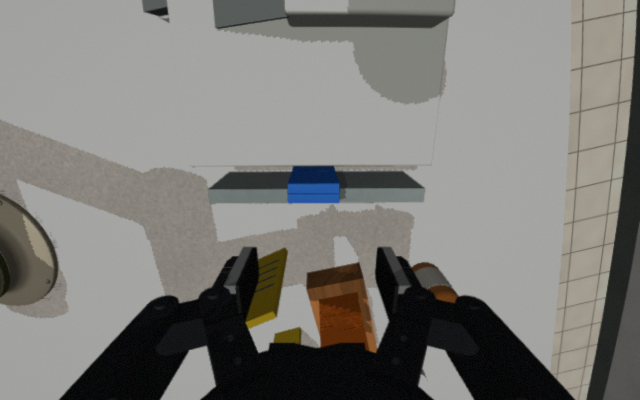

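Both packers stand side by side (u 288–339, v 167–202), but they have come 6 mm away from the machine edge (v≈165). I check whether they lean or have shifted.

```bash
python3 - <<'E'
from h import *
s=snap('wrist');o=env.get_obs();X=cloud(s);P=ab(X);z=X[...,2];a,b=P[...,0],P[...,1]
h=cv2.cvtColor(s['color'],cv2.COLOR_RGB2HSV);bl=(h[...,0]>105)&(h[...,0]<125)&(h[...,1]>150)
for z0 in (.05,.07,.09,.11,.12,.13,.14):
  r=bl&(abs(z-z0)<.004)&(abs(b)<25)&(a>-50)&(a<12)
  if r.sum()>3: print(z0,r.sum(),np.median(b[r]),np.percentile(a[r],[1,99]))
t=bl&(z>.146)&(abs(b)<25)&(a>-50)&(a<12);print(np.histogram(b[t],bins=np.arange(-20,14,2)),'left z',z[t&(a<-35)].mean(),'right',z[t&(a>2)].mean(),'b-',z[t&(b<-12)].mean(),'b+',z[t&(b>0)&(z>.147)].mean())
s=snap('side');X=cloud(s);np.savez('s1.npz',**s)
im=s['color'][...,::-1];cv2.imwrite('pics/s1.png',cv2.resize(im[100:240,230:410],(720,560),interpolation=cv2.INTER_CUBIC))
print(o['time'])
E
```

```text
0.09 45 3.619382939373486 [-39.62612421   5.13508733]
0.11 87 3.4887842101014375 [-40.71073431   6.61764493]
0.12 93 3.469518938101804 [-40.41174271   7.05997721]
0.13 102 3.4695056484794744 [-40.43134162   7.3039477 ]
0.14 116 3.4212373159325953 [-40.63256489   6.48510953]
(array([  0,  28,  95,  98, 110, 100, 112,  95, 113, 108, 115, 202,   2,
         3,  48,  18]), array([-20, -18, -16, -14, -12, -10,  -8,  -6,  -4,  -2,   0,   2,   4,
         6,   8,  10,  12])) left z 0.1915171670277318 right 0.18387260802373256 b- 0.15072500311028791 b+ 0.22670451175633372
15.0
```

View pics/s1.png

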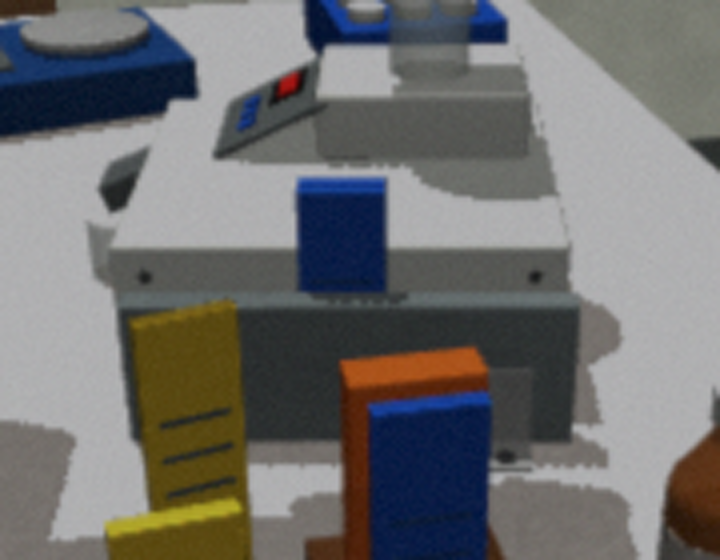

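The packers are upright; the pair simply slid 6 mm together on release. I'll grip both across their ends, as a pair, and slide them back against the machine.

>>> move_arm(series=[-0.005,0.009,0,0,0,0,-0.005,0.009,-0.1,0,0,0,-0.005,0.009,-0.22,0,0,0,-0.005,0.009,-0.32,0,0,0,-0.005,0.009,-0.37,0,0,0,-0.005,0.009,-0.385,0,0,0,-0.005,0.009,-0.385,0,0,0,-0.005,0.009,-0.385,0,0,0])

```text
time: 15.85
position: [0.5708, 0.0176, 0.1148]
ee_rot: [2.465, 1.946, 0.001]
contact_force: [-0.4, 0.8, -0.6]
opening: 0.776
grasp_force: 0.0
```

```bash
python3 -c "
from m import *;go('w12',held_=False);o=env.get_obs();print(o['ee_rot'],ab(o['position']))"
```

```text
15.95 [0.57084627 0.01758188 0.11510211] [-0.20291141 -0.15291116 -0.43104025] 0.773507615312232
mach [np.float64(10.5), np.float64(10.8), np.float64(10.5), np.float64(10.3), np.float64(10.1), np.float64(9.6), np.float64(11.4)] upst [np.float64(-19.9), np.float64(-19.9), np.float64(-19.6), np.float64(-19.5), np.float64(-19.7), np.float64(-19.7), np.float64(-19.5)]
standing tops n 3181 a [-40.7   7.2] b [-16.    3.4] z 0.1495
[2.46506373e+00 1.94560783e+00 1.71729544e-03] [-18.0718893  -6.7911204]
```

>>> move_arm(series=[0,0,0,0,0,0,0,0,0,0,0,0,0,0,0,0,0,0,0,0,0,0,0,0,0.002,0.008,0,0,0,0,0.004,0.016,0,0,0,0,0.006,0.0245,0,0,0,0,0.006,0.0245,0,0,0,0], jaw=30, grip_force=30)

```text
time: 16.75
position: [0.5726, 0.0249, 0.115]
ee_rot: [2.465, 1.946, 0.001]
contact_force: [0.1, -0.9, 5.1]
opening: 0.576
grasp_force: 31.2
```

```bash
python3 -c "
from m import *;go('w13',held_=False);o=env.get_obs();print(o['ee_rot'],ab(o['position']))"
```

```text
16.85 [0.5726184  0.02475259 0.11503121] [-0.81991132 -0.28743731  5.52442045] 0.5755634707443978
mach [np.float64(10.5), np.float64(10.5), np.float64(10.5), np.float64(10.5), np.float64(10.4), np.float64(9.8), np.float64(10.9)] upst [np.float64(-19.9), np.float64(-19.7), np.float64(-20.1), np.float64(-19.7), np.float64(-19.6), np.float64(-19.8), np.float64(-19.7)]
standing tops n 3295 a [-42.7   6.3] b [-8.4 11.2] z 0.1496
[2.46473687e+00 1.94564179e+00 1.08939808e-03] [-18.00980565   0.59505417]
```

>>> move_arm(series=[0,0,0,0,0,0,0,0,0,0,0,0,0,0,0,0,0,0,0,0,0,0,0,0,0,0,0,0,0,0,0,0,0,0,0,0,0,0,0,0,0,0,0,0,0,0,0,0], jaw=64)

```text
time: 17.65
position: [0.5723, 0.025, 0.1142]
ee_rot: [2.466, 1.946, 0.0]
contact_force: [-0.5, 0.1, -0.1]
opening: 0.747
grasp_force: 0.0
```

```bash
python3 -c "
from m import *;go('w14',held_=False)"
```

```text
17.75 [0.57224491 0.02494174 0.11423516] [ 0.4902979  -0.52462834 -0.07493752] 0.7498794879804611
mach [np.float64(10.3), np.float64(10.1), np.float64(11.0), np.float64(10.9), np.float64(11.1), np.float64(10.8), np.float64(11.0)] upst [np.float64(-20.1), np.float64(-19.9), np.float64(-19.8), np.float64(-19.9), np.float64(-19.7), np.float64(-19.5), np.float64(-19.8)]
standing tops n 3185 a [-40.7   7.3] b [-9.2 10.2] z 0.1496
```

>>> move_arm(series=[0,0,0.1,0,0,0,0,0,0.25,0,0,0,0,-0.05,0.36,0,0,0,-0.01,-0.2,0.36,0,0,0.05,-0.039,-0.36,0.36,0,0,0.14,-0.039,-0.52,0.36,0,0,0.14,-0.039,-0.68,0.36,0,0,0.14,-0.039,-0.756,0.36,0,0,0.14])

```text
time: 18.55
position: [0.56, -0.2056, 0.2219]
ee_rot: [2.241, 2.202, -0.001]
contact_force: [-0.8, 0.6, -0.0]
opening: 0.748
grasp_force: 0.0
```

```bash
python3 - <<'E'
from h import *
s=snap('top');X=cloud(s);P=ab(X);z=X[...,2];a,b=P[...,0],P[...,1]
h=cv2.cvtColor(s['color'],cv2.COLOR_RGB2HSV);bl=(h[...,0]>105)&(h[...,0]<125)&(h[...,1]>120)
t=bl&(abs(z-.15)<.008)&(abs(b)<30)&(a>-60)&(a<30);print(t.sum(),np.percentile(b[t],[2,98]) if t.any() else '')
m=(abs(z-.105)<.004)&(b>0)&(b<100)&(a>20)&(a<100);print('mach',np.percentile(b[m],[.2,1]));m=(abs(z-.09)<.004)&(b<-10)&(b>-50)&(a>20)&(a<100);print('up',np.percentile(b[m],[1,99,100]))
s=snap('wrist');s=snap('wrist');o=env.get_obs()
print(o['time'],o['position'],o['ee_rot'],o['opening'])
X=cloud(s);x,y,z=X[...,0],X[...,1],X[...,2]
roi=(x>.5)&(x<.615)&(y<-.14)&(y>-.36)
rect(X,roi&(abs(y+.202)<.018)&(z>.148)&(z<.162),'wedge')
E
```

```text
255 [-22.5415224  -3.0709901]
mach [6.90472296 7.56848997]
up [-41.69135327 -23.69896223 -23.62546952]
18.7 [ 0.56027803 -0.20297413  0.22180548] [-2.23960099e+00 -2.20214249e+00  1.07559550e-04] 0.7482436891312496
wedge 1756 [ 560.6 -201. ] [23.2 60.3] 89.0 medz 0.1544
```

The overhead check suggests the packers slid again after release, toward the upstand. The flat face of the wedge can push them home, so I take the wedge and look from near.

>>> move_arm(series=[0.001,0.003,0,0,0,0,0.001,0.003,0,0,0,0,0.001,0.003,-0.08,0,0,0,0.001,0.003,-0.2,0,0,0,0.001,0.003,-0.3,0,0,0,0.001,0.003,-0.35,0,0,0,0.001,0.003,-0.35,0,0,0,0.001,0.003,-0.35,0,0,0], jaw=76)

```text
time: 19.5
position: [0.5613, -0.2004, 0.1181]
ee_rot: [2.236, 2.206, 0.0]
contact_force: [-0.8, 0.9, 0.9]
opening: 0.888
grasp_force: 0.0
```

>>> move_arm(series=[0,0,0,0,0,0,0,0,0,0,0,0,0,0,0,0,0,0,0,0,0,0,0,0,0,0,0,0,0,0,0,0,0.08,0,0,0,0,0,0.2,0,0,0,0,0,0.35,0,0,0], jaw=40, grip_force=100)

```text
time: 20.3
position: [0.5604, -0.2005, 0.2232]
ee_rot: [-2.236, -2.204, 0.001]
contact_force: [1.0, -1.2, -0.6]
opening: 0.659
grasp_force: 107.2
```

>>> move_arm(series=[0,0,0.12,0,0,0,0,0.03,0.258,0,0,0,0.018,0.18,0.258,0,0,-0.05,0.018,0.33,0.258,0,0,-0.1,0.018,0.48,0.258,0,0,-0.14,0.018,0.6,0.258,0,0,-0.14,0.018,0.648,0.258,0,0,-0.14,0.018,0.648,0.258,0,0,-0.14])

```text
time: 21.1
position: [0.5661, -0.0051, 0.3005]
ee_rot: [2.463, 1.949, 0.001]
contact_force: [0.1, -0.9, 0.1]
opening: 0.658
grasp_force: 107.3
```

```bash
python3 - <<'E'
from m import *
go('w15',orange=True)
s=dict(np.load('w15.npz'));X=cloud(s);P=ab(X);z=X[...,2];a,b=P[...,0],P[...,1]
h=cv2.cvtColor(s['color'],cv2.COLOR_RGB2HSV);bl=(h[...,0]>105)&(h[...,0]<125)&(h[...,1]>150)
for z0 in (.02,.05,.07,.09,.11,.13,.14,.15):
  r=bl&(abs(z-z0)<.004)&(abs(b)<25)&(a>-50)&(a<12)
  if r.sum()>3: print(z0,r.sum(),np.percentile(b[r],[2,50,98]),np.percentile(a[r],[1,99]))
o=env.get_obs();print(o['position'],o['ee_rot'])
E
```

```text
21.2 [ 0.56634139 -0.00729901  0.29993589] [-0.36878281 -0.59625931 -0.51253552] 0.653732605620394
face b = 0.001*a + -0.011*z + 11.80 n 3521 zrange -107.22546263759402 a range [-29.3  -0.8  28. ]
top b range [-10.9  11.7] z 0.035021883532453335 yaw TCP 103.44422717945568 TCP ab [-16.68803503 -32.03865318]
mach [np.float64(10.2), np.float64(10.1), np.float64(10.1), np.float64(10.2), np.float64(9.9), np.float64(10.2), np.float64(10.1)] upst [np.float64(-19.9), np.float64(-19.5), np.float64(-19.9), np.float64(-19.4), np.float64(-19.4), np.float64(-19.3), np.float64(-20.7)]
standing tops n 776 a [-40.8   7.6] b [-17.7   1.9] z 0.1495
0.07 14 [-13.91903853   3.48801985   3.76616832] [-45.93800535   6.05907058]
0.09 32 [2.89618622 3.21829574 3.69231987] [-38.85326861   5.71682622]
0.11 38 [2.19667723 2.78378516 3.33277084] [-38.7989896   5.9406386]
0.13 49 [1.66532334 2.20619483 2.73876715] [-39.39508764   5.75351187]
0.14 52 [1.52286691 2.04079778 2.67254999] [-38.224154     5.24596096]
0.15 767 [-17.69266801  -8.03385162   1.87126524] [-40.76206106   7.6159153 ]
[ 0.56634139 -0.00729901  0.29993589] [2.46556933e+00 1.94564468e+00 6.72318221e-05]
```

View pics/w15.png

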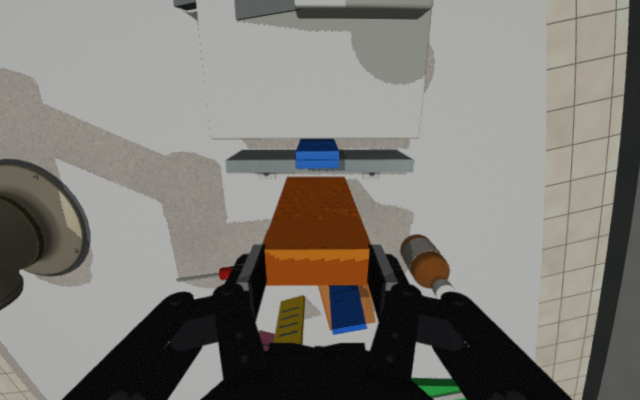

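The packers (top at u 297–339, v 140–167) stand slightly tilted toward the upstand, about 8 mm off the machine edge (v≈138). The wedge hangs square at u 265–370. I lower it just above the upstand behind the packers and push them home with its flat face.

>>> move_arm(series=[-0.002,-0.008,-0.1,0,0,0,-0.002,-0.008,-0.22,0,0,0,-0.002,-0.008,-0.29,0,0,0,-0.002,-0.008,-0.298,0,0,0,-0.002,-0.008,-0.298,0,0,0,0.001,0.005,-0.298,0,0,0,0.004,0.018,-0.298,0,0,0,0.008,0.032,-0.298,0,0,0])

```text
time: 22.0
position: [0.569, 0.0033, 0.2112]
ee_rot: [2.465, 1.946, 0.002]
contact_force: [-0.4, -0.5, -0.6]
opening: 0.656
grasp_force: 107.3
```

```bash
cat >> m.py <<'E'
def faces(name):
    s=dict(np.load(name+'.npz'));X=cloud(s);P=ab(X);z=X[...,2];a,b=P[...,0],P[...,1]
    h=cv2.cvtColor(s['color'],cv2.COLOR_RGB2HSV);bl=(h[...,0]>105)&(h[...,0]<125)&(h[...,1]>150);og=(h[...,0]>5)&(h[...,0]<20)&(h[...,1]>150)
    for z0 in (.05,.07,.09,.11,.13,.14,.15):
        r=bl&(abs(z-z0)<.004)&(abs(b)<25)&(a>-60)&(a<20)
        if r.sum()>3: print(z0,r.sum(),np.percentile(b[r],[2,50,98]).round(1),np.percentile(a[r],[1,99]).round(1))
    for z0 in (.16,.18,.2,.22,.24):
        r=og&(abs(z-z0)<.005)&(abs(b)<45)&(a>-60)&(a<20)
        if r.sum()>3: print('wedge',z0,r.sum(),np.percentile(b[r],[2,50,98]).round(1),np.percentile(a[r],[1,99]).round(1))
    o=env.get_obs();print(ab(o['position']),o['ee_rot'])
E
python3 -c "
from m import *
go('w16',held_=False);faces('w16')"
```

```text
22.1 [0.56894638 0.00355563 0.21077864] [ 0.19818552 -0.18130861 -0.84606343] 0.6587534579311045
mach [np.float64(10.0), np.float64(9.8), np.float64(10.7), np.float64(10.5), np.float64(10.6), np.float64(9.6), np.float64(9.7)] upst [np.float64(-19.6), np.float64(-20.0), np.float64(-20.0), np.float64(-19.6), np.float64(-19.7), np.float64(-19.8), np.float64(-19.4)]
standing tops n 1383 a [-41.    7.3] b [-6.9 12.2] z 0.1496
0.11 38 [10.2 10.5 10.8] [-39.1   5.6]
0.13 63 [11.1 11.3 11.6] [-39.2   6.1]
0.14 61 [11.5 11.8 12.1] [-39.1   5.8]
0.15 1337 [-6.9  2.8 12.1] [-41.    7.3]
wedge 0.16 277 [-10.6 -10.2  -9.8] [-46.   11.7]
wedge 0.18 362 [-10.5 -10.1  -9.6] [-45.6  11.7]
wedge 0.2 459 [-10.6 -10.   -9.5] [-45.6  12. ]
wedge 0.22 637 [-10.5 -10.   -9.4] [-45.5  11.9]
wedge 0.24 1184 [-31.5 -10.1  -9.4] [-44.9  11.6]
[-16.66950476 -20.87582371] [2.46445800e+00 1.94670990e+00 8.63057023e-04]
```

The packers now lean on the machine edge with the wedge behind them. I lower the wedge into the gap.

>>> move_arm(series=[0,0.001,-0.02,0,0,0,0,0.001,-0.04,0,0,0,0,0.001,-0.06,0,0,0,0,0.001,-0.08,0,0,0,0,0.001,-0.1,0,0,0,0,0.001,-0.115,0,0,0,0,0.001,-0.12,0,0,0,0,0.001,-0.12,0,0,0])

```text
time: 22.9
position: [0.569, 0.0036, 0.1756]
ee_rot: [2.465, 1.946, 0.003]
contact_force: [-2.2, 1.2, 10.1]
opening: 0.656
grasp_force: 108.6
```

```bash
python3 -c "
from m import *
go('w17',held_=False);faces('w17')"
```

```text
23.0 [0.56896939 0.00360625 0.17555996] [-1.91651789  0.92252036  9.47932622] 0.6616491065051032
mach [np.float64(9.5), np.float64(9.6), np.float64(9.9), np.float64(11.1), np.float64(11.2), np.float64(10.4), np.float64(10.3)] upst [np.float64(-20.0), np.float64(-19.9), np.float64(-19.7), np.float64(-19.5), np.float64(-19.6), np.float64(-19.7), np.float64(-19.6)]
standing tops n 1845 a [-41.3   7.4] b [-7. 12.] z 0.1495
0.11 56 [10.  10.4 10.6] [-39.6   6.1]
0.13 122 [10.8 11.2 11.5] [-40.    6.4]
0.14 157 [11.2 11.7 12. ] [-40.5   7. ]
0.15 1824 [-7.  3. 12.] [-41.3   7.4]
wedge 0.16 426 [-11.2 -10.7 -10.3] [-45.6  11.8]
wedge 0.18 578 [-11.1 -10.5 -10. ] [-45.6  12. ]
wedge 0.2 829 [-10.9 -10.3  -9.7] [-45.4  12.1]
wedge 0.22 7 [-31.  -27.2 -18.1] [-41.8  11.6]
wedge 0.24 4 [-30.2 -29.8 -27.4] [-43.1  11.4]
[-16.65885358 -20.82124756] [2.46468894 1.9460325  0.00271076]
```

>>> move_arm(series=[0.0003,0.0013,-0.007,0,0,0,0.0006,0.0026,-0.014,0,0,0,0.001,0.004,-0.021,0,0,0,0.0013,0.0053,-0.028,0,0,0,0.0015,0.0065,-0.034,0,0,0,0.0015,0.0065,-0.034,0,0,0,0.0015,0.0065,-0.034,0,0,0,0.0015,0.0065,-0.034,0,0,0])

```text
time: 23.8
position: [0.5714, 0.0061, 0.1707]
ee_rot: [2.459, 1.943, 0.014]
contact_force: [-5.7, 6.1, 41.5]
opening: 0.66
grasp_force: 112.5
```

```bash
python3 -c "
from m import *
go('w18',held_=False);faces('w18')"
```

```text
23.9 [0.57142757 0.00610461 0.17065218] [-5.54233738  5.99526512 41.10365667] 0.6567741994277503
mach [np.float64(9.4), np.float64(10.2), np.float64(9.8), np.float64(10.9), np.float64(10.9), np.float64(10.2), np.float64(9.9)] upst [np.float64(-20.0), np.float64(-19.8), np.float64(-19.7), np.float64(-19.7), np.float64(-19.6), np.float64(-19.3), np.float64(-19.4)]
standing tops n 1937 a [-41.1   7.3] b [-7.5 12. ] z 0.1495
0.11 59 [10.1 10.4 10.7] [-39.3   8.8]
0.13 159 [10.9 11.1 11.5] [-40.5   6.9]
0.14 181 [11.2 11.6 11.9] [-40.8   7. ]
0.15 1906 [-7.5  2.8 11.9] [-41.1   7.3]
wedge 0.16 435 [-9.1 -8.5 -8.1] [-44.   13.4]
wedge 0.18 605 [-8.5 -7.9 -7.4] [-43.9  13.4]
wedge 0.2 1152 [-23.7  -7.5  -6.8] [-43.6  13.1]
wedge 0.22 5 [-24.6 -10.   -9.1] [-43.9  10.8]
[-14.84658339 -17.82122622] [2.45896264 1.94298013 0.01405187]
```

The wedge bites, but the packers lean about 2° with their feet off the machine, held by the downward push. I ease it up and push sideways low down, tilting the wedge slightly so its point leads, to slide the feet in.

>>> move_arm(series=[0,0,0.02,0,0,0,0,0,0.04,0,0,0,0,0,0.048,0,0,0,0,0,0.048,0,0,0,0,0.001,0.048,0.006,-0.0013,0,0.0005,0.002,0.048,0.011,-0.0026,0,0.001,0.003,0.048,0.011,-0.0026,0,0.001,0.003,0.048,0.011,-0.0026,0])

```text
time: 24.7
position: [0.5692, 0.006, 0.1781]
ee_rot: [-2.457, -1.939, -0.021]
contact_force: [-0.1, -3.0, -1.9]
opening: 0.66
grasp_force: 107.2
```

```bash
python3 -c "
from m import *
go('w19',held_=False);faces('w19')"
```

```text
24.8 [0.56925707 0.0061536  0.17809872] [-0.00520478 -2.07175029 -2.24168131] 0.6582728425106804
mach [np.float64(10.0), np.float64(10.9), np.float64(10.8), np.float64(10.4), np.float64(10.7), np.float64(9.6), np.float64(9.5)] upst [np.float64(-19.9), np.float64(-19.8), np.float64(-19.8), np.float64(-19.7), np.float64(-19.9), np.float64(-19.5), np.float64(-19.5)]
standing tops n 1800 a [-41.1   7.4] b [-8.2 11.1] z 0.1496
0.11 82 [ 9.9 10.2 10.4] [-39.2   5.9]
0.13 122 [10.3 10.7 10.9] [-39.8   6.4]
0.14 154 [10.5 10.9 11.1] [-40.3   7.1]
0.15 1776 [-8.2  1.9 11.1] [-41.2   7.4]
wedge 0.16 401 [-9.7 -9.2 -8.7] [-46.   11.4]
wedge 0.18 542 [-9.3 -8.8 -8.3] [-45.8  11.4]
wedge 0.2 741 [-9.  -8.5 -7.9] [-45.6  12. ]
wedge 0.22 33 [-29.1 -23.4  -7.3] [-45.4  11.4]
wedge 0.24 9 [-28.4 -27.4 -14.2] [-45.1  11.5]
[-16.96934466 -18.27656884] [-2.45703342 -1.9391495  -0.02090205]
```

>>> move_arm(series=[0,0,0,0.005,-0.0012,0,0,0,0,0.01,-0.0025,0,0,0,0,0.015,-0.0038,0,0,0,0,0.02,-0.0048,0,0,0,0,0.0216,-0.0052,0,0,0,0,0.0216,-0.0052,0,0,0,0,0.0216,-0.0052,0,0,0,0,0.0216,-0.0052,0])

```text
time: 25.6
position: [0.5693, 0.0062, 0.1784]
ee_rot: [-2.44, -1.926, -0.064]
contact_force: [-1.1, -3.7, -2.7]
opening: 0.663
grasp_force: 107.1
```

```bash
python3 -c "
from m import *
go('w20',held_=False);faces('w20')"
```

```text
25.7 [0.56932209 0.00617353 0.17839408] [-1.9142762  -3.86467438 -3.5204989 ] 0.6589725543262165
mach [np.float64(9.5), np.float64(10.4), np.float64(10.2), np.float64(10.0), np.float64(10.0), np.float64(10.6), np.float64(10.4)] upst [np.float64(-19.9), np.float64(-20.0), np.float64(-20.0), np.float64(-19.7), np.float64(-19.7), np.float64(-19.6), np.float64(-19.7)]
standing tops n 1789 a [-41.    7.4] b [-8.9 10.4] z 0.1496
0.11 59 [ 9.9 10.1 10.3] [-40.1   5.5]
0.13 117 [ 9.9 10.2 10.5] [-39.9   6.1]
0.14 129 [10.  10.3 10.5] [-39.7   6.7]
0.15 1763 [-8.9  1.2 10.4] [-41.    7.4]
wedge 0.16 372 [-10.1  -9.6  -9.2] [-46.   11.5]
wedge 0.18 505 [-10.   -9.5  -9.1] [-45.8  11.7]
wedge 0.2 708 [-10.   -9.4  -8.9] [-45.8  11.8]
wedge 0.22 39 [-30.  -21.8  -8.7] [-45.5  11.5]
wedge 0.24 14 [-31.1 -29.4 -11.6] [-45.1  11.5]
[-16.91072147 -18.24211573] [-2.43984684 -1.92575955 -0.06383498]
```

The packers are now flat against the machine and the wedge face is parallel to them. I push down.

>>> move_arm(series=[0,0,-0.01,0,0,0,0,0,-0.02,0,0,0,0,0,-0.028,0,0,0,0,0,-0.034,0,0,0,0,0,-0.038,0,0,0,0,0,-0.043,0,0,0,0,0,-0.043,0,0,0,0,0,-0.043,0,0,0])

```text
time: 26.5
position: [0.5701, 0.0059, 0.168]
ee_rot: [-2.442, -1.928, -0.068]
contact_force: [-4.2, -5.0, 16.3]
opening: 0.656
grasp_force: 109.5
```

```bash
python3 -c "
from m import *
go('w21',held_=False);faces('w21')"
```

```text
26.6 [0.57013353 0.00591795 0.16799613] [-4.23031181 -4.85368207 17.49634017] 0.6595537206010864
mach [np.float64(9.9), np.float64(10.5), np.float64(10.8), np.float64(10.3), np.float64(10.3), np.float64(10.3), np.float64(9.3)] upst [np.float64(-20.0), np.float64(-19.9), np.float64(-19.9), np.float64(-20.0), np.float64(-19.7), np.float64(-19.7), np.float64(-19.4)]
standing tops n 1988 a [-41.    7.5] b [-9.2 10.4] z 0.1496
0.11 99 [ 9.8 10.1 10.3] [-39.3   6.2]
0.13 126 [ 9.9 10.2 10.5] [-39.7   6.2]
0.14 151 [10.  10.3 10.6] [-40.3   6.9]
0.15 1931 [-9.2  1.  10.3] [-41.    7.5]
wedge 0.16 435 [-10.1  -9.6  -9.1] [-45.1  12.4]
wedge 0.18 589 [-10.   -9.5  -9. ] [-45.2  12.5]
wedge 0.2 4524 [-31.9 -18.6  -9.1] [-44.4  11.8]
wedge 0.22 6 [-31.8 -29.9 -19.4] [-41.7  12.2]
[-16.06213184 -18.30269314] [-2.44227491 -1.92809736 -0.06815755]
```

>>> move_arm(series=[0,0,-0.003,0,0,0,0,0,-0.006,0,0,0,0,0,-0.009,0,0,0,0,0,-0.012,0,0,0,0,0,-0.012,0,0,0,0,0,-0.012,0,0,0,0,0,-0.012,0,0,0,0,0,-0.012,0,0,0])

```text
time: 27.4
position: [0.5705, 0.0058, 0.1673]
ee_rot: [-2.444, -1.93, -0.072]
contact_force: [-10.6, -5.1, 36.5]
opening: 0.655
grasp_force: 111.9
```

```bash
cat >> m.py <<'E'
def wtop(name):
    s=dict(np.load(name+'.npz'));X=cloud(s);P=ab(X);z=X[...,2];a,b=P[...,0],P[...,1]
    h=cv2.cvtColor(s['color'],cv2.COLOR_RGB2HSV);og=(h[...,0]>5)&(h[...,0]<20)&(h[...,1]>150)
    r=og&(z>.18)&(b<-13)&(b>-29)&(abs(a+17)<25);print('wedge top z',np.percentile(z[r],[5,50,95]).round(4),'depth below upstand',.09-(np.median(z[r])-.15))
E
python3 -c "
from m import *
wtop('w21');go('w22',held_=False);faces('w22');wtop('w22')"
```

```text
wedge top z [0.2019 0.2029 0.2039] depth below upstand 0.03709365183358798
27.5 [0.57046693 0.00587772 0.16734329] [-10.21675667  -4.37618232  36.95488744] 0.6608235457934802
mach [np.float64(9.0), np.float64(11.0), np.float64(11.0), np.float64(10.6), np.float64(10.6), np.float64(10.4), np.float64(9.5)] upst [np.float64(-20.0), np.float64(-20.0), np.float64(-19.9), np.float64(-19.8), np.float64(-19.7), np.float64(-19.5), np.float64(-19.6)]
standing tops n 2007 a [-41.1   7.5] b [-9.  10.4] z 0.1496
0.11 69 [ 9.9 10.1 10.4] [-39.3   6.1]
0.13 131 [10.  10.2 10.5] [-39.8   6.4]
0.14 148 [10.  10.3 10.6] [-40.5   7. ]
0.15 1951 [-9.   1.2 10.3] [-41.    7.5]
wedge 0.16 429 [-10.1  -9.6  -9.2] [-44.7  12.6]
wedge 0.18 612 [-10.   -9.5  -9. ] [-44.7  12.7]
wedge 0.2 4492 [-31.7 -18.7  -9.1] [-44.2  12.1]
wedge 0.22 6 [-28.2 -17.6 -12.1] [-44.7  12.3]
[-15.72848635 -18.26456246] [-2.44401225 -1.93006848 -0.07157441]
wedge top z [0.2014 0.2023 0.2033] depth below upstand 0.03766204641572668
```

>>> move_arm(series=[-0.001,0,-0.003,0,0,0,-0.003,0,-0.006,0,0,0,-0.003,0,-0.006,0,0,0,-0.003,0,-0.006,0,0,0,-0.003,0,-0.006,0,0,0,-0.003,0,-0.006,0,0,0,-0.003,0,-0.006,0,0,0,-0.003,0,-0.006,0,0,0])

```text
time: 28.3
position: [0.5705, 0.0058, 0.167]
ee_rot: [-2.446, -1.932, -0.075]
contact_force: [-9.6, -5.4, 43.9]
opening: 0.656
grasp_force: 112.9
```

```bash
python3 -c "
from m import *
go('w23',held_=False);faces('w23');wtop('w23')"
```

```text
28.4 [0.57048597 0.00581084 0.16700621] [-10.442233    -3.94936676  44.84442485] 0.6534763522952236
mach [np.float64(9.2), np.float64(10.0), np.float64(11.0), np.float64(10.5), np.float64(10.5), np.float64(10.4), np.float64(9.5)] upst [np.float64(-20.0), np.float64(-19.9), np.float64(-19.8), np.float64(-19.8), np.float64(-19.7), np.float64(-19.5), np.float64(-19.4)]
standing tops n 1992 a [-40.9   7.4] b [-8.9 10.4] z 0.1496
0.11 62 [ 9.8 10.1 10.4] [-39.1   6.3]
0.13 135 [ 9.9 10.2 10.5] [-39.8   6. ]
0.14 162 [ 9.9 10.2 10.5] [-40.5   7.1]
0.15 1951 [-8.9  1.2 10.3] [-40.9   7.5]
wedge 0.16 435 [-10.1  -9.7  -9.2] [-44.9  12.9]
wedge 0.18 605 [-10.   -9.6  -9.1] [-44.8  12.7]
wedge 0.2 4473 [-31.8 -18.9  -9.2] [-44.4  11.9]
wedge 0.22 6 [-28.1 -18.1 -13.2] [-44.9  11.7]
[-15.69446516 -18.32520732] [-2.44581382 -1.93163957 -0.07542004]
wedge top z [0.2012 0.2021 0.203 ] depth below upstand 0.03793155591506689
```

View pics/w23.png

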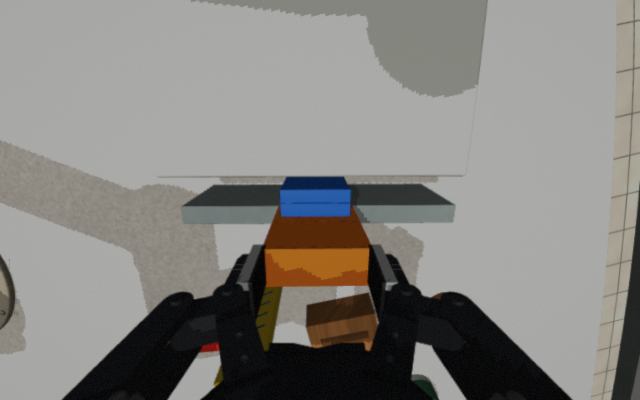

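The packers (u 282–350, v 178–215) stand flat on the machine edge (v≈177), mid-length. The wedge (u 267–370) is down behind them, about 38 mm deep and held at about 44 N. I hand it in.

```bash
python3 -c "
from bench import env
print(env.job_done())"
```

```text
the job is handed in; nothing more can be done
None
```

The job is handed in, with no verdict shown: two packers stand flat against the machine's side, and the wedge is held about 38 mm down in the gap with roughly 44 N of push. The stop itself was not in view, so that the machine is hard against it is inferred from the wedge stopping dead under that push.

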